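# Set and lock the stop rod on the sugar jar

## Task

The lid of the sugar jar has a new seal that must be kept shut. On the stand that holds the narrow sugar jar, push the raised stop rod down by its red knob until its pad touches the jar's lid, then lock it by pressing the orange clamp lever fully down. The other stand, with the wide jar, is already set.

Things in the scene. Friction and masses are not known exactly. Their poses are not given: they have to be found in the camera images.
- sugar_jar: narrow glass jar with grey lid, 54 mm across, 80 mm high, loose, upright in a low ring on its stand's white foot, under the stop rod. The other, like stand is rigid: 85 mm wide jar, rod down, lever level. Origin at the centre of the jar's underside, 12 mm above the table; z up.
- stop_knob (a point): centre of the top of the red knob (34 mm wide) on the stop rod, which slides vertically in the stand's grey head (top at z 0.189). The pad's underside is 128 mm lower: it touches the lid when this point is at z 0.220 (208 mm above the jar's origin). Starts at z 0.257 to 0.272. About 3 N slides it down; it stays where left. Axes: x from the lever in front to the column behind, y left, z up.
- clamp_grip (a point): point on top of the orange lever's paddle (26 mm wide), 60 mm from the pivot, which lies 36 mm in front of the rod's axis (stand's -x) at z 0.174. The lever points to the front, raised 36 to 45 degrees, and swings down to a stop at level, paddle top at z 0.179. A straight push down where this point starts works all the way, 2 to 3 N; it stays where left.
- clamp_lever (a joint): angle of the clamp lever, rad: 0 raised 45 degrees, 0.785 level and locked; grows as it is pressed down
Things that resemble listed ones, but are neither listed nor needed, are in the scene too. What is shaped like the sugar_jar but purple or turquoise is not meant.

How it is judged (in metres and radians):
On the way, in this order (a step that is already met when the one before it is completed fails the run):
1. the stop rod's pad is down on the sugar jar's lid (within 3 mm), the lever still raised (z of stop_knob in the frame of sugar_jar below 0.211 m and value of joint clamp_lever below 0.4 rad), for 0.2 s.
2. then the clamp lever is pressed down to within 8 degrees of level (value of joint clamp_lever above 0.645 rad), for 0.2 s.
At the end, for the whole second after the job is handed in: the sugar jar stands upright and at rest (within 6 degrees) under the rod, within 15 mm of its axis; the pad touches the lid (gap under 3 mm); the clamp lever is down, within 8 degrees of level (z of stop_knob in the frame of sugar_jar below 0.211 m and horizontal distance between stop_knob and sugar_jar below 0.015 m and angle between sugar_jar's own z axis and vertical below 0.1 rad and linear speed of sugar_jar below 0.02 m/s and value of joint clamp_lever above 0.645 rad).
It also fails if it takes over 35 s, if anything falls off the work surface, if the arm or the gripper's body presses on something with over 40 N, if the wrist force passes 120 N, or if a joint passes its speed limit or range.

## Robot

A 7-joint arm with a two-finger parallel gripper is mounted at the origin on a cart in front of the work surface, level with it; the furniture and walls round the work are solid. World frame = base frame: x ahead of the robot, y to its left, z up, the work surface at z = 0. Lengths are in mm, angles in rad, forces in N, time in s.
With the tool pointing down it reaches from about 400 to 875 mm from the base axis. Payload 4.4 kg.
Tool frame: the origin (TCP) lies at the very end of the fingers, on their centre line; the grasp point (between the pads) lies 19 mm behind it; z points along the fingers, y is the line along which they close (so a half turn about z gives the same grasp; the last joint's range is limited). The gripper opens to 85 mm and grips with 20 to 120 N. Pads are 22 mm wide; open, the fingers measure 114 mm over their backs; the gripper's body (76 mm by 85 mm) begins 54 mm behind the grasp point. The pads swing forward as they close: fully open they stand 13 mm farther back than shut.
Start: joints at [1.277, 0.628, 0.038, 1.517, -0.027, 0.996, -0.02], TCP at [146.82, -633.215, 231.313] pointing down, gripper open.
Joint ranges: [-3.06, 3.06], [-0.37, 2.12], [-1.25, 1.32], [0.18, 2.47], [-1.1, 4.24], [0.23, 1.98], [-2.94, 2.94]. Speed limits (rad/s): [2.57, 2.57, 3.14, 3.14, 3.14, 3.14, 3.14].

## Interface

Orientations are given as a rotation vector (axis times angle).
In Python, from plant import read_state, get_image, job_done, recognise, cut_out gives the robot as it stands.
- The arm moves only by the tool drive_tool, never from a script. Its argument "steps" is one flat list of numbers, 7 for each row, row after row: the turn, a rotation vector about the tool's x, y, z in units of 120 degrees (1.0 is 120 degrees), then the shift along the tool's x, y, z in units of 0.15 m (1.0 is 0.15 m), then the opening, from 0 (shut) to 1 (fully open). In form: [ax, ay, az, x, y, z, jaw, ax, ay, az, x, y, z, jaw, ...]. A call has 1 to 10 rows; each row is the pose to reach, as a shift and turn from the pose commanded when the call began, along the tool's axes at that moment; what a row does not reach only later rows make up. A row lasts 1/10 s, in which the tool goes at most 50 mm and 8.59 degrees, less where a joint would pass 70% of its speed; a pose out of reach is approached as far as the arm can. A call with a number of a shift or a turn outside -1 to 1 is refused whole. A call with a gripper value outside its range is refused whole. The fingers move at their own pace and stop on an object; the grip force is fixed at half the most. Time passes only in rows, so rows that repeat a pose let the fingers close. It gives the time, the measured TCP pose, the force, the opening and the grip force at its end, in the units of the state.
- read_state(): the state, without advancing time (a new reading comes with each control period).
- get_image(name): name is "scene" or "top" or "wrist"; returns a dict with "pixels" (400x640x3 uint8, red, green, blue), "camera_matrix" (3x3 intrinsics, pixels), "extrinsics" (4x4, takes a point from world to camera coordinates). Camera axes: x right, y up, looking along -z (the intrinsics and any distortion apply to the point x, -y, -z); pixel columns grow to the right and rows downward; lengths in mm; the calibration is good to about 2 mm. A picture is of the moment at which its call begins. There is no depth.
- job_done(): hands the job in; it is judged then, once.
Trained networks look in a picture, given as the dict that the camera call returned (one of the last four; its "shot" number tells which), for a name from the list of things; names that differ only in an ending like _2 or _b are one class to them, and where a whole thing is asked for, a point or a joint stands for the part that bears it (a point fixed in the world has none). Each returns a list of dicts, best first, with "conf" (0 to 1); they miss things now and then, are a little off and sometimes report something else, mostly with a low value. They report only what shows in the picture. A call takes as long as a camera call. They do not tell look-alikes from the thing itself.
- recognise(picture, label): "point" ([column, row] in pixels, amid what is visible of it).
- cut_out(picture, label): "mask" (400x640 bool, what is visible of it) and "point" ([column, row] in pixels, amid what is visible of it).
The state is a dict: "time": time; "q": joint angles; "joint_vel": joint speeds; "joint_torque": joint torques, N m; "tcp_pos": TCP position; "ee_rot": TCP orientation; "ft_force": force on the tool from outside, world axes, zero at the start; "torque": the same for the moment, N m; "opening": opening from 0.0 (shut) to 1.0 (fully open); "gripper_force": force on a finger pad.
Only numpy, scipy, OpenCV 4.12 (cv2) and the standard library are available. Lean on these libraries where they do the work, as an engineer would, in place of code of your own. Each camera call takes 0.05 s, during which the arm holds its last target. There are 200 camera calls.

## Working session

There is one attempt and no reset: what is moved stays moved. The work goes in short steps, Python scripts to look and compute and a tool call to move; the robot and the scene stay as the last step left them, time stands still between calls to the robot, and variables do not carry over. Pictures are saved under pics/ and viewed, at most 10 in all, crops included, and the job is handed in when it is done.

Besides the shell and the picture viewer there is one more tool, called after ">>>" as name(argument=value, ...), one argument or row to a line, values as JSON. drive_tool: Moves the arm, as the interface text tells. Its arguments: {"type":"object","properties":{"steps":{"type":"array"}},"required":["steps"]}

```bash
mkdir -p pics; ls; cat > h.py <<'E'
import numpy as np, cv2
from plant import *
from scipy.spatial.transform import Rotation as R
def snap(n,f):
    p=get_image(n); cv2.imwrite('pics/'+f,p['pixels'][:,:,::-1]); return p
def proj(p,X):
    E=np.array(p['extrinsics']);c=E[:3,:3]@np.array(X,float)+E[:3,3]
    c=c*[1,-1,-1]; u=np.array(p['camera_matrix'])@c; return u[:2]/u[2]
def ray(p,uv):
    E=np.array(p['extrinsics']);d=np.linalg.inv(np.array(p['camera_matrix']))@[uv[0],uv[1],1]
    d=E[:3,:3].T@(d*[1,-1,-1]); return -E[:3,:3].T@E[:3,3], d/np.linalg.norm(d)
def atz(p,uv,z):
    o,d=ray(p,uv); return o+d*(z-o[2])/d[2]
E
python3 - <<'E'
from h import *
s=read_state(); print({k:np.round(v,3) for k,v in s.items()})
for n in("scene","top"):
    p=snap(n,n+'1.png')
    o,d=ray(p,(320,200)); print(n,o.round(),d.round(2))
    for l in("sugar_jar","stop_knob","clamp_grip"):
        for r in recognise(p,l): print(l,round(r['conf'],2),np.round(r['point'],1),atz(p,r['point'],{'sugar_jar':92,'stop_knob':264,'clamp_grip':215}[l]).round())
E
```

```text
pics
{'time': np.float64(0.0), 'q': array([ 1.277,  0.629,  0.038,  1.518, -0.027,  0.996, -0.02 ]), 'joint_vel': array([ 0.   ,  0.   , -0.002, -0.001, -0.001,  0.   ,  0.   ]), 'joint_torque': array([ 0.0000e+00, -5.6339e+01,  1.2260e+00, -1.9344e+01,  1.1000e-02,
        1.1000e-02,  0.0000e+00]), 'tcp_pos': array([ 146.675, -632.586,  230.405]), 'ee_rot': array([-3.119, -0.357,  0.   ]), 'ft_force': array([-0.739,  0.977,  0.018]), 'torque': array([0.013, 0.016, 0.02 ]), 'gripper_force': np.float64(0.0), 'opening': np.float64(0.998)}
scene [130. 562. 718.] [ 0.46 -0.63 -0.63]
sugar_jar 0.86 [324.1 295.9] [410. 173.  92.]
sugar_jar 0.83 [238.7 318.7] [512. 306.  92.]
sugar_jar 0.77 [268.3 265.5] [553. 175.  92.]
sugar_jar 0.68 [309.1 234.3] [538.  50.  92.]
sugar_jar 0.56 [352. 266.] [405.  77.  92.]
stop_knob 0.67 [264.2 195.3] [560. 153. 264.]
clamp_grip 0.81 [285.3 230.8] [501. 168. 215.]
top [ 296.   29. 1239.] [ 0.19 -0.   -0.98]
sugar_jar 0.73 [314.4 229. ] [428.  43.  92.]
sugar_jar 0.7 [284.5 184.6] [558. 134.  92.]
sugar_jar 0.7 [327.6 185.8] [557.   7.  92.]
sugar_jar 0.63 [239.9 193.6] [529. 264.  92.]
sugar_jar 0.54 [281.6 229.9] [424. 138.  92.]
stop_knob 0.54 [269.9 161.2] [579. 157. 264.]
stop_knob 0.26 [271.  193.2] [496. 151. 264.]
clamp_grip 0.71 [270.7 191.1] [512. 158. 215.]
```

View pics/scene1.png

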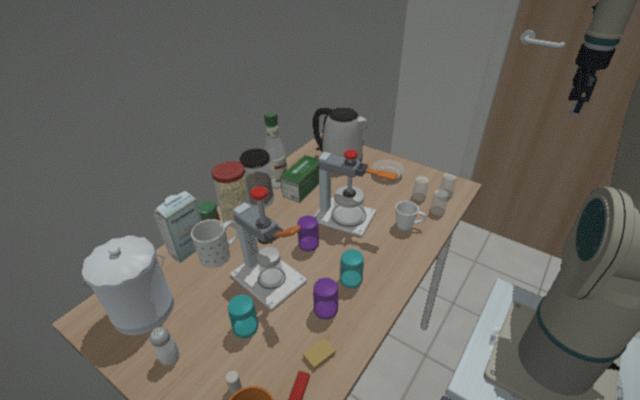

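View pics/top1.png

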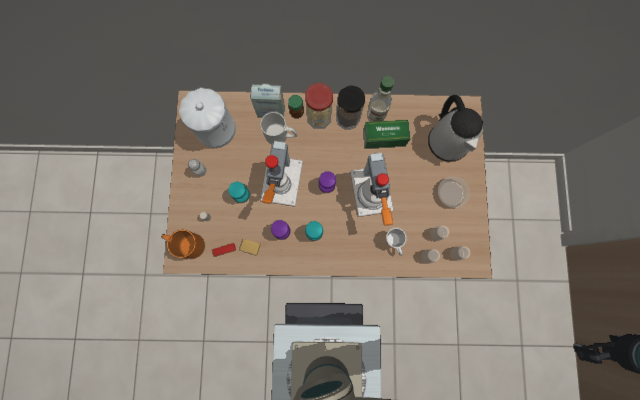

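The left stand (top view about (280,175), scene about (268,260)) holds the narrow jar and has its rod raised: knob at top (272,161) and scene (260,194), lever paddle at top (269,193) and scene (289,232). The right stand has the wide jar and is already locked. Next I'll measure the left stand's knob and paddle precisely.

```bash
python3 - <<'E'
from h import *
P={n:get_image(n) for n in("scene","top")}
box={'scene':{'red':(240,180,280,205),'or':(272,218,306,245)},'top':{'red':(258,150,283,172),'or':(255,178,282,207)}}
for n,p in P.items():
    h=cv2.cvtColor(p['pixels'],cv2.COLOR_RGB2HSV).astype(int)
    for k,(a,b,c,d) in box[n].items():
        H=h[b:d,a:c]; m=(H[...,1]>130)&(H[...,2]>60)
        m&=((H[...,0]<5)|(H[...,0]>172)) if k=='red' else ((H[...,0]>=5)&(H[...,0]<20))
        y,x=np.nonzero(m); x=x+a;y=y+b
        print(n,k,len(x),'mean',x.mean().round(1),y.mean().round(1),'x',x.min(),x.max(),'y',y.min(),y.max())
        if k=='or':
            q=np.c_[x,y].astype(float);c0=q.mean(0);v=np.linalg.svd(q-c0,full_matrices=0)[2][0];t=(q-c0)@v
            print('  ends',(c0+v*t.min()).round(1),(c0+v*t.max()).round(1), cv2.minAreaRect(q.astype(np.float32)))
def tri(uvs):
    A=np.zeros((3,3));b=np.zeros(3);rs=[]
    for n,uv in uvs.items():
        o,d=ray(P[n],uv);M=np.eye(3)-np.outer(d,d);A+=M;b+=M@o
    X=np.linalg.solve(A,b); return X.round(1),[ (proj(P[n],X)-uv).round(1) for n,uv in uvs.items()]
for n in P:
  for l in("stop_knob","clamp_grip"):
    for r in cut_out(P[n],l)[:2]:
        y,x=np.nonzero(r['mask']);print(n,l,round(r['conf'],2),len(x),x.mean().round(1),y.mean().round(1),x.min(),x.max(),y.min(),y.max())
I=[cv2.resize(P['scene']['pixels'][180:310,220:310,::-1],None,fx=4.4,fy=4.4,interpolation=2),cv2.resize(P['top']['pixels'][135:210,245:305,::-1],None,fx=6.5,fy=6.5,interpolation=2)]
h=572;I=[cv2.copyMakeBorder(i,0,h-i.shape[0],0,0,0) for i in I]
cv2.imwrite('pics/c.png',np.hstack(I)); print(np.hstack(I).shape)
E
```

```text
scene red 191 mean 258.6 192.5 x 250 267 y 186 199
scene or 137 mean 287.7 231.6 x 275 299 y 226 236
  ends [299.3 227.8] [274.9 235.7] ((287.132080078125, 231.9622802734375), (6.593306064605713, 25.549060821533203), 74.05460357666016)
top red 131 mean 271.2 161.3 x 265 277 y 155 167
top or 153 mean 268.9 194.3 x 262 274 y 184 203
  ends [273.3 183.7] [265.5 202.6] ((269.1500244140625, 193.05001831054688), (9.17060375213623, 20.23857307434082), 18.43494987487793)
scene stop_knob 0.78 412 260.0 205.5 250 268 187 245
scene clamp_grip 0.75 206 284.5 232.8 271 299 226 240
top stop_knob 0.66 160 271.8 161.9 265 278 155 170
top clamp_grip 0.51 212 269.3 192.7 262 276 180 203
(572, 786, 3)
```

View pics/c.png

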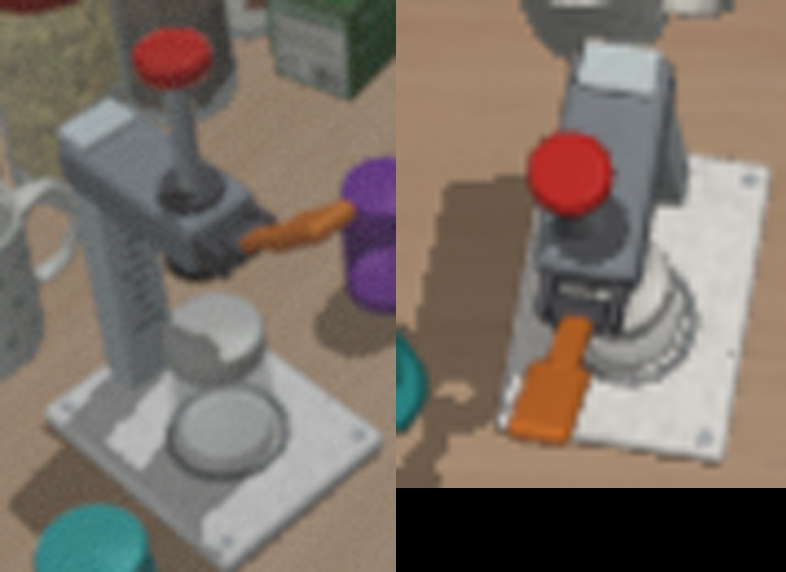

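The crops confirm it: jar standing under the raised rod, red knob top centre at scene (258.6,191.5) and top (271.2,161.3). The lever is raised towards the front and the foot edges show the yaw.

```bash
cat > fit.py <<'E'
from h import *
P={n:get_image(n) for n in("scene","top")}
a=atz(P['top'],(302.2,161.2),10);b=atz(P['top'],(294.8,205.8),10);v=(a-b)[:2];yaw=np.arctan2(v[1],v[0]);print('foot yaw',np.degrees(yaw),np.hypot(*v),a,b)
from scipy.optimize import least_squares
t=np.linspace(0,2*np.pi,40,endpoint=False)
def hull(p,pts):
    return np.array([proj(p,X) for X in pts])
def knob(X): return [X+[17*np.cos(u),17*np.sin(u),0] for u in t]
def f(x):
    X=x[:3];r=[]
    q=hull(P['top'],knob(X));r+=[q[:,0].min()-265,q[:,0].max()-278,q[:,1].min()-155,]
    q=hull(P['scene'],knob(X));r+=[q[:,0].min()-250,q[:,0].max()-268,q[:,1].min()-186]
    r+=list(proj(P['top'],X)-[271.6,161.6])
    return r
s=least_squares(f,[570,150,264]);K=s.x;print('knob',K.round(1),np.round(s.fun,1))
# lever: yaw, theta (far end at grip + ~?)
def lev(yaw,th,d,h=5):
    e=np.array([np.cos(yaw),np.sin(yaw),0]);return np.r_[K[:2],174]-36*e+d*(-np.cos(th)*e+np.sin(th)*np.array([0,0,1]))+h*(np.sin(th)*-0*e+np.array([0,0,1])*np.cos(th)+np.sin(th)*e)
# far-edge midpoints of paddle and near end of handle, fit yaw, theta, length
def g(x):
    y,th,L=x
    return np.r_[proj(P['top'],lev(y,th,L))-[265.8,203],proj(P['scene'],lev(y,th,L))-[299.6,228.3]]
s=least_squares(g,[yaw,.7,75],x_scale=[.1,.1,10]);y,th,L=s.x;print('lever yaw',np.degrees(y),'th',np.degrees(th),L,np.round(s.fun,1))
G=lev(y,th,60);print('grip',G.round(1))
G2=lev(yaw,th,60);print('grip footyaw',G2.round(1))
j=cut_out(P['top'],'sugar_jar');
for n in P:print(n,'jar bottom/lid proj',proj(P[n],[K[0],K[1],12]),proj(P[n],[K[0],K[1],92]))
E
python3 fit.py
```

```text
foot yaw -7.701025028310666 146.3650437589987 [654.33726678  87.45174682  10.        ] [509.29231825 107.06523558  10.        ]
knob [575.3 151.7 266.8] [ 0.1  0.6  0.8 -0.6 -0.7 -0.3  0.2  0.7]
lever yaw -7.0115931424386515 th 38.40125853130488 91.32962487614866 [ 1.   1.9 -1.5 -0.3]
grip [496.  161.5 215.2]
grip footyaw [496.1 162.4 215.2]
scene jar bottom/lid proj [271.31845489 278.26846095] [267.78037919 254.40950048]
top jar bottom/lid proj [281.18199674 184.84929046] [278.67859753 178.80207836]
```

>>> drive_tool(
  steps=[0, 0, 0, 0, 0, -0.7, 0, 0, 0, 0, 0, 0, -0.7, 0, 0, 0, 0.17, 0.9, -1, -0.7, 0, 0, 0, 0.17, 0.9, -1, -0.7, 0, 0, 0, 0.17, 0.9, -1, -0.7, 0, 0, 0, 0.17, 0.9, -1, -0.7, 0, 0, 0, 0.17, 0.9, -1, -0.7, 0],
)

```text
time: 1.55
tcp_pos: [249.2, -450.4, 336.9]
ee_rot: [-3.132, 0.185, -0.004]
ft_force: [0.7, -0.3, 0.2]
opening: 0.001
gripper_force: 0.0
```

```bash
cat >> h.py <<'E'
def to(X):
    s=read_state();Rm=R.from_rotvec(s['ee_rot']).as_matrix()
    print('t',s['time'],'tcp',np.round(s['tcp_pos'],1),'f',np.round(s['ft_force'],1),'op',s['opening'],'xaxis',Rm[:,0].round(3),'z',Rm[:,2].round(3),'shift',(Rm.T@(np.array(X)-s['tcp_pos'])/150).round(3))
E
python3 -c "
from h import *
to([575,152,330])"
```

```text
t 1.55 tcp [ 249.2 -450.4  336.9] f [ 0.7 -0.3  0.2] op 0.0005820116696832426 xaxis [ 0.993 -0.118  0.003] z [ 0.003  0.004 -1.   ] shift [ 1.683 -4.244  0.067]
```

>>> drive_tool(
  steps=[0, 0, 0, 0.6, -1, 0, 0, 0, 0, 0, 0.6, -1, 0, 0, 0, 0, 0, 0.6, -1, 0, 0, 0, 0, 0, 0.6, -1, 0, 0],
)

```text
time: 1.95
tcp_pos: [355.7, -315.8, 336.6]
ee_rot: [-3.134, 0.193, -0.003]
ft_force: [0.6, -0.7, -0.2]
opening: -0.005
gripper_force: 0.0
```

>>> drive_tool(
  steps=[0, 0, 0, 0.5, -1, 0, 0, 0, 0, 0, 0.5, -1, 0, 0, 0, 0, 0, 0.5, -1, 0, 0, 0, 0, 0, 0.5, -1, 0, 0],
)

```text
time: 2.35
tcp_pos: [449.4, -175.2, 336.6]
ee_rot: [-3.134, 0.19, -0.003]
ft_force: [-0.3, -0.8, 0.0]
opening: 0.001
gripper_force: 0.0
```

>>> drive_tool(
  steps=[0, 0, 0, 0.4, -1, 0, 0, 0, 0, 0, 0.4, -1, 0, 0, 0, 0, 0, 0.4, -1, 0, 0, 0, 0, 0, 0.4, -1, 0, 0],
)

```text
time: 2.75
tcp_pos: [527.6, -32.6, 336.4]
ee_rot: [-3.132, 0.188, -0.003]
ft_force: [0.3, -0.8, 0.3]
opening: -0.002
gripper_force: 0.0
```

```bash
python3 -c "
from h import *
to([575,152,330])"
```

```text
t 2.75 tcp [527.6 -32.6 336.4] f [ 0.3 -0.8  0.3] op -0.0022322603091839473 xaxis [ 0.993 -0.119  0.002] z [ 0.002  0.004 -1.   ] shift [ 0.166 -1.259  0.048]
```

>>> drive_tool(
  steps=[0, 0, 0, 0.14, -1, 0, 0, 0, 0, 0, 0.14, -1, 0, 0, 0, 0, 0, 0.14, -1, 0, 0, 0, 0, 0, 0.14, -1, 0, 0, 0, 0, 0, 0.14, -1, 0, 0],
)

```text
time: 3.25
tcp_pos: [565.3, 107.7, 335.9]
ee_rot: [3.135, -0.197, -0.001]
ft_force: [0.5, -0.6, -0.2]
opening: -0.001
gripper_force: 0.0
```

```bash
python3 -c "
from h import *
to([575,152,290])"
```

```text
t 3.25 tcp [565.3 107.7 335.9] f [ 0.5 -0.6 -0.2] op -0.0010135513032784634 xaxis [ 0.992 -0.125 -0.001] z [-0.001 -0.    -1.   ] shift [ 0.028 -0.301  0.306]
```

Now above the knob, then check with the cameras.

>>> drive_tool(
  steps=[0, 0, 0, 0.03, -0.26, 0, 0, 0, 0, 0, 0.03, -0.26, 0.3, 0, 0, 0, 0, 0.03, -0.26, 0.3, 0, 0, 0, 0, 0.03, -0.26, 0.3, 0],
)

```text
time: 3.65
tcp_pos: [574.5, 142.2, 291.3]
ee_rot: [3.133, -0.206, -0.002]
ft_force: [-0.7, 0.1, 1.0]
opening: -0.001
gripper_force: 0.0
```

```bash
python3 - <<'E'
from h import *
to([575,152,220])
p=snap('wrist','w1.png');q=snap('scene','s2.png');print('knob proj',proj(p,[575.3,151.7,266.8]),proj(p,[496,162,215]))
for l in("stop_knob","clamp_grip"):
  for r in recognise(p,l): print(l,r['conf'],r['point'])
w=cv2.imread('pics/w1.png');s=cv2.resize(cv2.imread('pics/s2.png')[100:300,200:350],None,fx=2,fy=2)
cv2.imwrite('pics/ws.png',np.hstack([cv2.resize(w,(480,300))if 0 else cv2.resize(w,(480,300)),s[:300]]))
E
```

```text
t 3.65 tcp [574.5 142.2 291.3] f [-0.7  0.1  1. ] op -0.0014024045591622385 xaxis [ 0.991 -0.131 -0.001] z [-0.002 -0.002 -1.   ] shift [-0.005 -0.066  0.475]
knob proj [302.15218857 246.39174294] [307.25215713 309.07096708]
stop_knob 0.76 [299.9, 235.7]
```

View pics/ws.png

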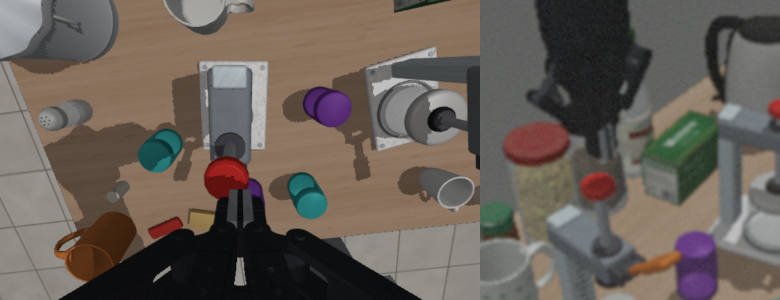

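The wrist view shows the red knob at about (303,237) with the shut fingertips just beside and above it. The knob lies a bit left of them, so I'll refine its position from this close view.

```bash
python3 - <<'E'
from h import *
p=get_image('wrist')
h=cv2.cvtColor(p['pixels'],cv2.COLOR_RGB2HSV).astype(int)
m=((h[...,0]<5)|(h[...,0]>172))&(h[...,1]>130)&(h[...,2]>50);m[:190]=0;m[290:]=0;m[:,:250]=0;m[:,350:]=0
y,x=np.nonzero(m);print(x.min(),x.max(),y.min(),y.max())
for r in range(206,270,6):
    xs=np.nonzero(m[r])[0]; print(r,xs.min() if len(xs) else 0,xs.max() if len(xs) else 0)
t=np.linspace(0,6.28,60)
def ext(X):
    q=np.array([proj(p,[X[0]+17*np.cos(u),X[1]+17*np.sin(u),X[2]]) for u in t]);return q.min(0).round(1),q.max(0).round(1)
for z in(267,257):
  for X in((575.3,151.7),(579,151.7)): print(X,z,ext((*X,z)))
print('tcp proj',proj(p,read_state()['tcp_pos']),ray(p,(320,200)))
E
```

```text
277 334 209 263
206 0 0
212 292 320
218 284 327
224 281 331
230 278 334
236 277 334
242 277 334
248 278 333
254 281 305
260 287 304
266 0 0
(575.3, 151.7) 267 (array([275.7, 218.5]), array([336.3, 273.3]))
(579, 151.7) 267 (array([274.6, 212.2]), array([335.5, 267.7]))
(575.3, 151.7) 257 (array([277.8, 212.1]), array([335.5, 264.7]))
(579, 151.7) 257 (array([276.8, 206. ]), array([334.8, 259.3]))
tcp proj [318.67501938 268.39560743] (array([657.52575661, 133.05923672, 436.60681938]), array([-0.31257856,  0.0407251 , -0.9490185 ]))
```

>>> drive_tool(
  steps=[0, 0, 0, 0.01, -0.06, 0, 0, 0, 0, 0, 0.01, -0.06, 0.08, 0, 0, 0, 0, 0.01, -0.06, 0.12, 0, 0, 0, 0, 0.01, -0.06, 0.16, 0, 0, 0, 0, 0.01, -0.06, 0.2, 0, 0, 0, 0, 0.01, -0.06, 0.24, 0, 0, 0, 0, 0.01, -0.06, 0.28, 0, 0, 0, 0, 0.01, -0.06, 0.32, 0],
)

```text
time: 4.7
tcp_pos: [576.9, 153.9, 242.8]
ee_rot: [3.135, -0.201, -0.001]
ft_force: [-3.1, 0.3, 3.0]
opening: 0.0
gripper_force: 1.7
```

```bash
python3 - <<'E'
from h import *
to([576.5,152,220])
s=cv2.resize(snap('scene','s3.png')['pixels'][130:310,200:340,::-1],None,fx=3,fy=3);cv2.imwrite('pics/s3c.png',s)
E
```

```text
t 4.7 tcp [576.9 153.9 242.8] f [-3.1  0.3  3. ] op 0.00014667839568487077 xaxis [ 0.992 -0.128 -0.001] z [-0.001 -0.    -1.   ] shift [-0.001  0.013  0.152]
```

View pics/s3c.png

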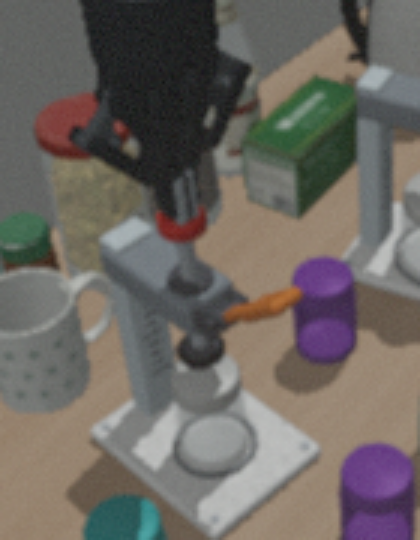

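Fingertips are on the knob centre (crop (182,215)), and the pad at (200,350) is coming down towards the lid. Continuing slowly.

>>> drive_tool(
  steps=[0, 0, 0, 0, 0, 0.03, 0, 0, 0, 0, 0, 0, 0.06, 0, 0, 0, 0, 0, 0, 0.08, 0, 0, 0, 0, 0, 0, 0.1, 0, 0, 0, 0, 0, 0, 0.1, 0],
)

```text
time: 5.25
tcp_pos: [577.5, 153.7, 227.8]
ee_rot: [3.135, -0.201, 0.0]
ft_force: [0.0, 0.1, 0.2]
opening: -0.001
gripper_force: 0.0
```

>>> drive_tool(
  steps=[0, 0, 0, 0, 0, 0.015, 0, 0, 0, 0, 0, 0, 0.03, 0, 0, 0, 0, 0, 0, 0.04, 0, 0, 0, 0, 0, 0, 0.045, 0],
)

```text
time: 5.65
tcp_pos: [577.7, 153.7, 221.6]
ee_rot: [3.135, -0.201, 0.001]
ft_force: [0.3, -0.1, 2.2]
opening: -0.002
gripper_force: 1.3
```

>>> drive_tool(
  steps=[0, 0, 0, 0, 0, 0.01, 0, 0, 0, 0, 0, 0, 0.01, 0, 0, 0, 0, 0, 0, 0.015, 0],
)

```text
time: 5.95
tcp_pos: [577.7, 153.8, 220.5]
ee_rot: [-3.135, 0.202, -0.002]
ft_force: [-2.1, -1.4, 13.9]
opening: 0.002
gripper_force: 6.7
```

The force step to 14 N at z 220.5 means the pad is on the lid. Lifting off and moving above the lever paddle.

>>> drive_tool(
  steps=[0, 0, 0, 0, 0, -0.15, 0, 0, 0, 0, 0, 0, -0.3, 0, 0, 0, 0, 0, 0, -0.3, 0, 0, 0, 0, -0.53, 0, -0.3, 0, 0, 0, 0, -0.53, 0, -0.3, 0, 0, 0, 0, -0.53, 0, -0.3, 0],
)

```text
time: 6.55
tcp_pos: [493.6, 164.7, 263.4]
ee_rot: [3.134, -0.196, -0.008]
ft_force: [1.1, 0.2, 0.9]
opening: -0.001
gripper_force: 0.0
```

```bash
python3 - <<'E'
from h import *
to([498,163,179])
p=snap('scene','s4.png');w=snap('wrist','w4.png')
for r in cut_out(w,'clamp_grip')[:1]: print('w',r['conf'],r['point'],proj(w,[498,163,215]),atz(w,r['point'],212))
for r in cut_out(p,'stop_knob')[:2]: print('s',r['conf'],r['point'],proj(p,[577,153,220]))
a=cv2.resize(p['pixels'][150:300,200:340,::-1],None,fx=3,fy=3)[:400];b=cv2.resize(w['pixels'][:,:,::-1],None,fx=.6,fy=.6)
cv2.imwrite('pics/c4.png',np.hstack([a,cv2.copyMakeBorder(b,0,160,0,0,0)]))
E
```

```text
t 6.55 tcp [493.6 164.7 263.4] f [1.1 0.2 0.9] op -0.0012163046455303456 xaxis [ 0.992 -0.124 -0.005] z [-0.005 -0.001 -1.   ] shift [0.033 0.007 0.562]
w 0.9 [321.0, 204.4] [321.09576173 225.64646147] [510.86161842 161.43496903 212.        ]
s 0.82 [266.0, 243.8] [260.08140175 209.78601134]
```

View pics/c4.png

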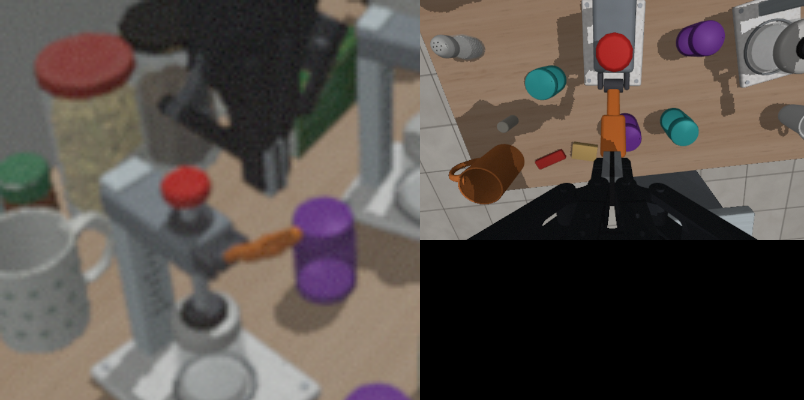

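The pad (crop (205,312)) sits on the jar's lid, and the lever is still raised. In the wrist view the fingers line up with the paddle, so I'll press down.

>>> drive_tool(
  steps=[0, 0, 0, 0.02, 0, 0.1, 0, 0, 0, 0, 0.02, 0, 0.2, 0, 0, 0, 0, 0.02, 0, 0.25, 0, 0, 0, 0, 0.02, 0, 0.3, 0, 0, 0, 0, 0.02, 0, 0.35, 0, 0, 0, 0, 0.02, 0, 0.4, 0, 0, 0, 0, 0.02, 0, 0.44, 0, 0, 0, 0, 0.02, 0, 0.48, 0, 0, 0, 0, 0.02, 0, 0.5, 0],
)

```text
time: 7.65
tcp_pos: [501.0, 163.7, 188.8]
ee_rot: [3.135, -0.201, -0.001]
ft_force: [-1.0, 0.3, 2.9]
opening: 0.004
gripper_force: 0.8
```

>>> drive_tool(
  steps=[0, 0, 0, 0, 0, 0.02, 0, 0, 0, 0, 0, 0, 0.03, 0, 0, 0, 0, 0, 0, 0.04, 0, 0, 0, 0, 0, 0, 0.05, 0, 0, 0, 0, 0, 0, 0.055, 0],
)

```text
time: 8.15
tcp_pos: [501.3, 163.6, 181.0]
ee_rot: [-3.135, 0.201, 0.0]
ft_force: [-0.9, -0.2, 2.0]
opening: 0.001
gripper_force: 0.7
```

>>> drive_tool(
  steps=[0, 0, 0, 0, 0, 0.01, 0, 0, 0, 0, 0, 0, 0.015, 0, 0, 0, 0, 0, 0, 0.02, 0, 0, 0, 0, 0, 0, 0.02, 0],
)

```text
time: 8.55
tcp_pos: [501.4, 163.7, 178.9]
ee_rot: [3.135, -0.201, 0.001]
ft_force: [-3.3, 0.3, 8.4]
opening: 0.004
gripper_force: 4.5
```

The stop is reached at z 178.9 with 8 N. Holding briefly, then lifting off and checking.

>>> drive_tool(
  steps=[0, 0, 0, 0, 0, 0, 0, 0, 0, 0, 0, 0, 0, 0, 0, 0, 0, 0, 0, -0.2, 0, 0, 0, 0, 0, 0, -0.6, 0, 0, 0, 0, 0, 0, -0.6, 0, 0, 0, 0, 0, 0, -0.6, 0, 0, 0, 0, 0, 0, -0.6, 0],
)

```text
time: 9.25
tcp_pos: [501.0, 163.2, 267.2]
ee_rot: [3.134, -0.202, -0.001]
ft_force: [0.4, -0.2, -1.3]
opening: 0.002
gripper_force: 0.0
```

```bash
python3 - <<'E'
from h import *
to([498,163,179])
p=snap('scene','s5.png')
cv2.imwrite('pics/c5.png',cv2.resize(p['pixels'][150:320,200:370,::-1],None,fx=3,fy=3))
E
```

```text
t 9.25 tcp [501.  163.2 267.2] f [ 0.4 -0.2 -1.3] op 0.001986980896947926 xaxis [ 0.992 -0.128 -0.001] z [-0.001 -0.001 -1.   ] shift [-0.019  0.004  0.588]
```

View pics/c5.png

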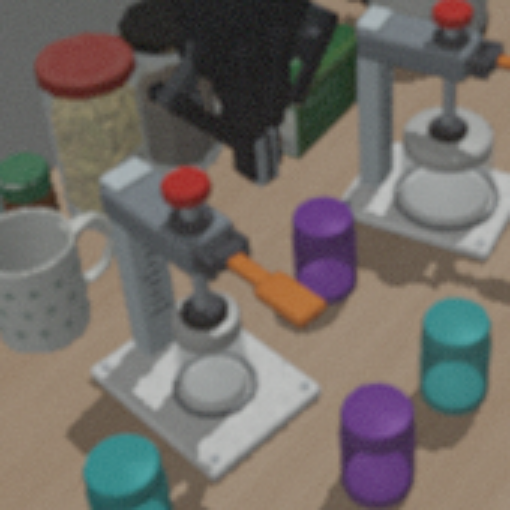

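The lever is level (paddle at crop (290,298)), the pad rests on the lid at (205,312), and the jar stands upright. Handing in.

```bash
python3 -c "
from plant import *
print(job_done())"
```

```text
the job is handed in; nothing more can be done
None
```

The job is handed in (no verdict came back): the stop rod's pad is down on the sugar jar's lid and the clamp lever is pressed level; the last picture shows the jar upright.

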